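Slide the espresso machine's drip tray home between its feet

ROBOT

A 6-joint arm with a two-finger parallel gripper is mounted at the origin on the work surface. World frame = base frame: x ahead of the robot, y to its left, z up, the work surface at z = 0. Lengths are in mm, angles in rad, forces in N, time in s.
With the tool pointing down it reaches from about 350 to 875 mm from the base axis. Payload 15.5 kg.
Tool frame: the origin (TCP) lies midway between the tips of the shut fingers; the grasp point (between the pads) lies 19 mm behind it; z points along the fingers, y is the line along which they close (so a half turn about z gives the same grasp; the last joint's range is limited). The gripper opens to 85 mm and grips with 20 to 120 N. Pads are 22 mm wide; open, the fingers measure 114 mm over their backs; the gripper's body (76 mm by 85 mm) begins 54 mm behind the grasp point. The pads swing forward as they close: fully open they stand 13 mm farther back than shut.
Start: joints at [1.171, 0.494, 1.345, -0, 1.302, -0.096], TCP at [186.963, 596.382, 231.277] pointing down, gripper open.
Joint ranges: [-2.91, 2.91], [-0.82, 2.16], [0.22, 2.67], [-1.22, 4.37], [0.12, 2.79], [-3.08, 3.08]. Speed limits (rad/s): [1.89, 1.89, 2.57, 3.01, 3.01, 3.01].

INTERFACE

Orientations are given as [roll, pitch, yaw] about the fixed x, y, z axes, in that order (R = Rz(yaw) Ry(pitch) Rx(roll)).
In Python, from bench import ctrl gives the robot as it stands.
- The arm moves only by the tool shift_gripper, called as a command line: name --pt "numbers of a row" for each row, then --argument value for the rest. Schema: {"type":"object","properties":{"segments":{"type":"object","properties":{"ticks":{"type":"array","items":{"type":"array","items":{"type":"number"},"minItems":7,"maxItems":7},"minItems":1,"maxItems":20}},"additionalProperties":false,"required":["ticks"]},"squeeze":{"type":"number"},"only":{"type":"string"},"quiet":{"type":"boolean"},"lines":{"type":"string"}},"required":["segments"],"additionalProperties":false}. segments is an object whose key "ticks" holds a list of rows, 1 to 20 of them, each of 7 numbers: a rotation vector rx, ry, rz in units of 0.25 rad, then dx, dy, dz in units of 100 mm, then the finger opening in mm; each row is the pose to reach, as a shift and turn from the pose commanded when the call began, along the tool's axes at that moment; what a row does not reach only later rows make up. A row lasts 1/8 s, in which the tool goes at most 62.5 mm and 0.188 rad, less where a joint would pass 70% of its speed; a pose out of reach is approached as far as the arm can. The fingers move at their own pace and stop on an object; squeeze is the grip in N (left out, the last holds). Time passes only in rows, so rows that do not move let the fingers close. The tool returns the time, the measured TCP pose, the force, the opening and the grip force at its end. only (a regular expression) keeps the lines of the reply that match it, lines (a string "A,B") keeps lines A to B, and quiet returns only ok. Input that does not fit is refused with a message, and nothing moves.
- ctrl.get_state(): the state, without advancing time (a new reading comes with each control period).
- ctrl.get_image(name): name is "scene" or "top" or "wrist"; returns (picture, depth): 480x640x3 uint8, red, green, blue; 480x640 float32, mm along the optical axis (not along the pixel's ray), 0 where there is no reading.
- ctrl.calibration(name): a dict with "fx", "fy", "cx", "cy" (pixels), "rvec" (rotation vector, rad) and "tvec" (3), from world to camera coordinates, as OpenCV has them; the wrist camera has in their place "tool_from_camera" (4x4, takes a point from camera to tool coordinates, whose origin is the TCP and whose axes are the flange's). Camera axes: x right, y down, z forward; pixel columns grow to the right and rows downward; lengths in mm; the calibration is good to about 2 mm. The wrist camera is an equidistant fisheye: a pixel r from the principal point sees the ray r / f radians off the axis. A picture is of the moment at which its call begins: read the wrist's pose just before it. calibration takes no time and is no camera call.
- ctrl.close_job(): hands the job in; it is judged then, once.
The state is a dict: "t": time; "q": joint angles; "qd": joint speeds; "joint_efforts": joint torques, N m; "position": TCP position; "tcp_rot": TCP orientation; "wrist_force": force on the tool from outside, world axes, zero at the start; "wrist_torque": the same for the moment, N m; "gripper_width": finger opening in mm; "gripper_force": force on a finger pad.
Only numpy, scipy, OpenCV 4.12 (cv2) and the standard library are available. Lean on these libraries where they do the work, as an engineer would, in place of code of your own. Each camera call takes 0.05 s, during which the arm holds its last target. There are 200 camera calls.

TASK

The espresso machine's drip tray has been left askew on the worktop in front of the machine. Line it up and push it with your fingertips, along the worktop, through the narrow gap between the machine's two front feet until it is fully home against the machine. Only push it - do not lift or tip it - and leave the blue cup, the jar and the steel jug where they stand.

Things in the scene. Friction and masses are not known exactly. Their poses are not given: they have to be found in the camera images.
- machine: Steel and black espresso machine, 155 wide, 325 deep, 303 high; does not move. Origin: on the worktop, midway between the tips of its two feet. +x runs level into the gap between them, y across, z up. The feet are straight bars 20 wide, 40 high, with round tips (radius 10) at x = 0, running back along x; inner faces at y = +57.5 and -57.5: gap 115 wide, floor = worktop.
- stop (a point): Centre of the flat machine face that closes the gap, 150 mm in from the tips of the feet, 17 above the worktop: the tray's inner end meets it when fully home. Axes as the machine's.
- spout (a point): Lower end of the twin spout over the gap, at machine x = 112, 118 above the worktop. It hangs under the black brew head (machine x = 75 to 157, 147 wide, underside 162 above the worktop). Nothing is above the first 75 mm of the gap.
- tray: Closed black drip tray with steel grille and red float on top, 150 long (x), 110 wide (y), 34 high, upright corners rounded at radius 12, 0.3 to 0.65 kg, slides flat on the worktop. Origin: centre of its underside. +x points to the end that goes in first; starts within 0.45 rad of machine +x. Home: origin at machine x = 75, y = 0, front level with the tips of the feet, 2.5 play each side.
- tray_front (a point): Centre of the tray's front face (the flat end face with the steel strip, the one to push on), 17 above the tray's underside; at tray x = -75, y = 0.
- cup: Blue ceramic cup with a handle, 72 across, 62 high, loose. Origin: centre of its underside. Not part of the job.
- jar: Amber glass jar with a wooden lid, 68 across, 85 high, loose. Origin: centre of its underside. Not part of the job.
- jug: Steel milk jug with a handle, 76 across, 85 high, loose. Origin: centre of its underside. Not part of the job.

How it is judged (in metres and radians):
At the end, for the whole second after the job is handed in: The drip tray lies flat on the worktop, at rest, between the machine's feet and fully home: its front face within 5 mm of level with the tips of the feet, centred within 6 mm and parallel to the feet within 0.06 rad; the cup, jar and jug stand within 20 mm of where they were (x of tray_front in the frame of machine between -0.005 and 0.004 m and y of tray_front in the frame of machine between -0.006 and 0.006 m and angle between the x axis of tray and the x axis of machine, either way round below 0.06 rad and angle between tray's own z axis and vertical below 0.04 rad and height (world z) of tray below 0.004 m and linear speed of tray below 0.01 m/s and distance of each of cup, jar, jug from where it was at the start of the episode below 0.02 m and angle between each of cup, jar, jug's own z axis and vertical below 0.3 rad); the robot touches nothing.
It fails at once if the drip tray is lifted off the worktop by more than 10 mm (height (world z) of tray above 0.01 m).
It fails at once if the drip tray is tipped by more than 0.15 rad (angle between tray's own z axis and vertical above 0.15 rad).
It fails at once if the cup, the jar or the jug is moved by more than 20 mm or knocked over (distance of any of cup, jar, jug from where it was at the start of the episode above 0.02 m or angle between any of cup, jar, jug's own z axis and vertical above 0.3 rad).
It also fails if it takes over 72 s, if anything falls off the work surface, if the arm or the gripper's body presses on something with over 40 N, if the wrist force passes 120 N, or if a joint passes its speed limit or range.

## Working session

There is one attempt and no reset: what is moved stays moved. The work goes in short steps, Python scripts to look and compute and a tool call to move; the robot and the scene stay as the last step left them, time stands still between calls to the robot, and variables do not carry over. Pictures are saved under pics/ and viewed, at most 10 in all, crops included, and the job is handed in when it is done.

```bash
ls; mkdir -p pics
```

Run:
```python
from bench import ctrl
import cv2,numpy as np
s=ctrl.get_state();print(s['t'],s['position'],s['tcp_rot'],s['gripper_width'])
for n in("top","scene"):
    im,d=ctrl.get_image(n);cv2.imwrite(f'pics/{n}0.png',im[:,:,::-1]);np.savez(f'{n}0.npz',im=im,d=d)
    print(ctrl.calibration(n))
```

```text
bench.py
pics
0.0 [186.82779342 596.03021544 230.67813402] [-3.14034018e+00 -1.21636837e-04  2.83775999e+00] 85.59955703900697
{'fx': 449.42306725269907, 'fy': 449.42306725269907, 'cx': 315.7903984918876, 'cy': 245.75805125603137, 'rvec': array([ 2.15349814, -2.19487915,  0.06527631]), 'tvec': array([  -9.62814597,  561.53867639, 1038.79008709])}
{'fx': 468.7634981335916, 'fy': 468.7634981335916, 'cx': 320.12942161670384, 'cy': 237.1346955237759, 'rvec': array([ 2.12027901,  0.87853721, -0.42332182]), 'tvec': array([-382.70403664, -182.52444763, 1208.44984582])}
```

View pics/top0.png

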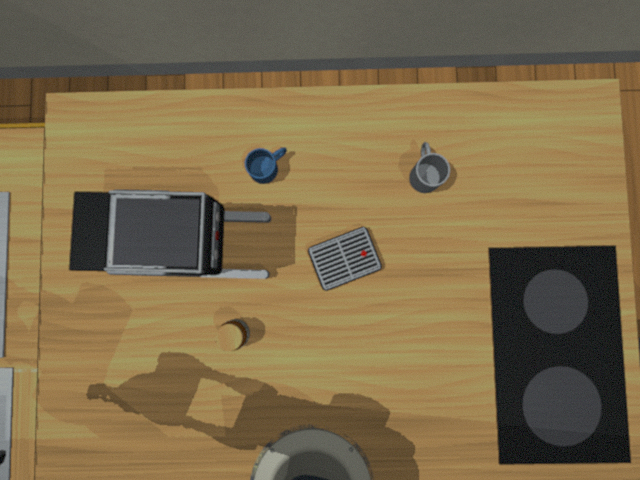

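View pics/scene0.png

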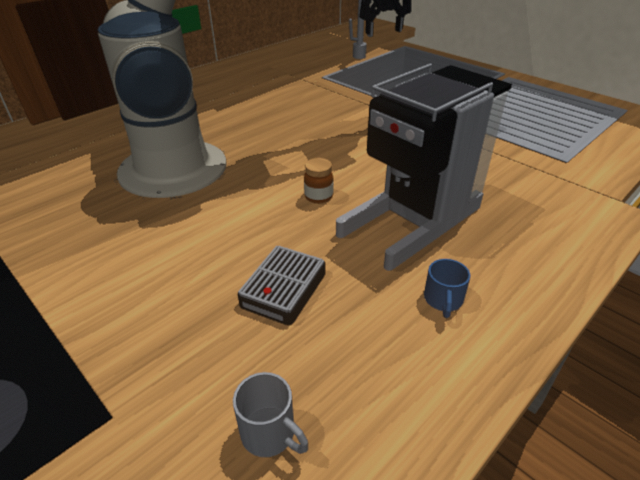

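Top view: feet end at about (268,216) and (266,273) and the gap runs toward image left. The tray is at (345,258), rotated, with its float/front end to the right. The cup is at (262,165), the jar at (233,335) and the jug at (432,170). The scene view confirms the steel-strip end faces away from the machine.

Create h.py:
```python
import cv2,numpy as np
from bench import ctrl
def cast(n,px,z):
    c=ctrl.calibration(n);R=cv2.Rodrigues(c['rvec'])[0];o=-R.T@c['tvec']
    px=np.atleast_2d(px).astype(float)
    r=np.c_[(px[:,0]-c['cx'])/c['fx'],(px[:,1]-c['cy'])/c['fy'],np.ones(len(px))]@R
    return (o+r*((z-o[2])/r[:,2])[:,None])[:,:2]
def heights(n,d):
    c=ctrl.calibration(n);R=cv2.Rodrigues(c['rvec'])[0]
    v,u=np.mgrid[:480,:640]
    P=np.dstack([(u-c['cx'])/c['fx']*d,(v-c['cy'])/c['fy']*d,d])-c['tvec']
    return P@R
def blob(P,lo,hi,x,y):
    m=((P[...,2]>lo)&(P[...,2]<hi)).astype(np.uint8)
    m[:, :x[0]]=0;m[:,x[1]:]=0;m[:y[0]]=0;m[y[1]:]=0
    n,l,st,_=cv2.connectedComponentsWithStats(m)
    return [(l==i).astype(np.uint8) for i in range(1,n) if st[i,4]>60]
def rect(m,z):
    c=max(cv2.findContours(m,0,1)[0],key=len)[:,0]
    w=cast('top',c,z).astype(np.float32)
    return cv2.minAreaRect(w),w
```

Run:
```python
from h import *
f=np.load('top0.npz');P=heights('top',f['d'])
for nm,lo,hi,x,y,z in(('tray',18,60,(295,400),(220,300),34),('feet',20,60,(226,290),(200,290),40),('others',30,120,(225,295),(140,190),62),('jar',40,120,(215,255),(315,355),85),('jug',40,120,(400,460),(140,200),85)):
    for m in blob(P,lo,hi,x,y):
        r,w=rect(m,z);print(nm,m.sum(),np.round(r[0],1),np.round(r[1],1),round(r[2],2),'y ends',w[:,1].min(),w[:,1].max(),'x',w[:,0].min(),w[:,0].max(),'zmed',np.median(P[m>0][:,2]))
        print(np.round(cv2.boxPoints(r),1).tolist())
```

```text
tray 2976 [530.9 -85.2] [109.4 149. ] 20.19 y ends -170.80672 -2.0225968 x 459.4013 604.414 zmed 31.752519051962835
[[453.79998779296875, -34.20000076293945], [505.20001220703125, -174.0], [607.9000244140625, -136.3000030517578], [556.5, 3.5]]
feet 415 [633.  137.8] [101.5  22.5] 87.02 y ends 87.272514 188.00974 x 620.00244 645.50415 zmed 41.00103233719434
[[619.0999755859375, 87.69999694824219], [641.5999755859375, 86.5], [646.9000244140625, 187.89999389648438], [624.4000244140625, 189.10000610351562]]
feet 356 [499.2 141. ] [95.7 19.9] 87.36 y ends 93.28444 188.42073 x 487.5113 509.93332 zmed 40.6872931269363
[[487.1000061035156, 93.5999984741211], [506.8999938964844, 92.69999694824219], [511.29998779296875, 188.3000030517578], [491.5, 189.1999969482422]]
others 445 [749.   92.1] [77.8 98. ] 0.98 y ends 43.71268 141.18001 x 709.88153 788.5211 zmed 55.751349119020865
[[709.2000122070312, 140.5], [710.9000244140625, 42.5], [788.7000122070312, 43.79999923706055], [787.0, 141.8000030517578]]
jar 791 [364.  168.1] [70.4 64.9] 89.1 y ends 132.83067 203.24 x 331.53226 396.61548 zmed 85.46251980796063
[[331.0, 133.39999389648438], [396.0, 132.39999389648438], [397.1000061035156, 202.6999969482422], [332.1000061035156, 203.8000030517578]]
jug 655 [ 725.6 -283.3] [ 79.4 102.7] 67.44 y ends -322.36014 -239.17563 x 678.0983 785.4557 zmed 71.97849536577058
[[662.9000244140625, -300.29998779296875], [757.7000122070312, -339.70001220703125], [788.2000122070312, -266.29998779296875], [693.4000244140625, -226.89999389648438]]
```

Create go.py:
```python
import sys,numpy as np
from scipy.spatial.transform import Rotation as R
from bench import ctrl
x,y,z,yaw=map(float,sys.argv[1:])
s=ctrl.get_state();r=R.from_euler('xyz',s['tcp_rot'])
t=R.from_euler('xyz',[np.pi,0,yaw])
print(np.round((r.inv()*t).as_rotvec(),3),np.round(r.inv().apply(np.array([x,y,z])-s['position']),1),s['position'].round(1),s['t'])
```

```bash
python3 go.py 415 -50 150 1.523
```

```text
[-1.000e-03  1.000e-03  1.315e+00] [-411.  -548.1   81.3] [186.9 596.1 230.8] 0.1
```
Keep z high first and then down. dz 81 gradually on the line: at y=168 z would be ~178; jar 85 fine. Go.

Careful with the scale: shifts go in units of 100 mm and turns go in units of 0.25 rad. That gives: 81 mm is 0.81, -548 mm is -5.48, 1.315 rad is 5.26.

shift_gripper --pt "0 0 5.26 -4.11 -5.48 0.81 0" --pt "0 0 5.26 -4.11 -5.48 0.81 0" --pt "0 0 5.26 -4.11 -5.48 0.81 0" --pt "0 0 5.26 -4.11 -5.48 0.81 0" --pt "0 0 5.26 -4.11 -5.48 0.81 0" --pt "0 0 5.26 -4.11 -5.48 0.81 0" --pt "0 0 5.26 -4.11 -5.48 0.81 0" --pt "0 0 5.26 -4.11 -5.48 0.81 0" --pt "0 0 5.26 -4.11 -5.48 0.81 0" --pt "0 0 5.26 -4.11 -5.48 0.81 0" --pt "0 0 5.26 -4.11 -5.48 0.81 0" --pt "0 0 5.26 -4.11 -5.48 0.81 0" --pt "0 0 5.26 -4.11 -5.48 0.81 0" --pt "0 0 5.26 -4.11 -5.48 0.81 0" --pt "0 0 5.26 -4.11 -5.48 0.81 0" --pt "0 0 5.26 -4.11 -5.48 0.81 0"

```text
refused: segments: the value is not of type 'object' (schema: type "object"). Nothing was moved.
```

The error is about the shape of the input: an object with the rows under "ticks". Fixing that and sending the same move.

shift_gripper --segments '{"ticks":[[0,0,5.26,-4.11,-5.48,0.81,0],[0,0,5.26,-4.11,-5.48,0.81,0],[0,0,5.26,-4.11,-5.48,0.81,0],[0,0,5.26,-4.11,-5.48,0.81,0],[0,0,5.26,-4.11,-5.48,0.81,0],[0,0,5.26,-4.11,-5.48,0.81,0],[0,0,5.26,-4.11,-5.48,0.81,0],[0,0,5.26,-4.11,-5.48,0.81,0],[0,0,5.26,-4.11,-5.48,0.81,0],[0,0,5.26,-4.11,-5.48,0.81,0],[0,0,5.26,-4.11,-5.48,0.81,0],[0,0,5.26,-4.11,-5.48,0.81,0],[0,0,5.26,-4.11,-5.48,0.81,0],[0,0,5.26,-4.11,-5.48,0.81,0],[0,0,5.26,-4.11,-5.48,0.81,0],[0,0,5.26,-4.11,-5.48,0.81,0]]}'

```text
t: 2.1
position: [415.1, -48.8, 150.4]
tcp_rot: [3.141, 0.0, 1.524]
wrist_force: [-0.1, -0.1, 0.6]
gripper_width: 0.1
gripper_force: 0.0
```

```bash
python3 go.py 418 -48 14 1.523
```

```text
[0.    0.    0.001] [  0.9   2.8 136.4] [415.1 -48.8 150.4] 2.1
```

shift_gripper --segments '{"ticks":[[0,0,0,0.01,0.03,0.6,0],[0,0,0,0.01,0.03,1.2,0],[0,0,0,0.01,0.03,1.36,0],[0,0,0,0.01,0.15,1.36,0],[0,0,0,0.01,0.22,1.36,0],[0,0,0,0.02,0.28,1.36,0],[0,0,0,0.02,0.33,1.36,0],[0,0,0,0.03,0.38,1.36,0],[0,0,0,0.04,0.43,1.36,0],[0,0,0,0.05,0.48,1.36,0],[0,0,0,0.06,0.53,1.36,0],[0,0,0,0.07,0.58,1.36,0],[0,0,0,0.08,0.63,1.36,0],[0,0,0,0.08,0.63,1.36,0]]}'

```text
t: 3.85
position: [479.5, -44.6, 14.3]
tcp_rot: [3.14, 0.0, 1.523]
wrist_force: [-0.1, 0.3, -0.2]
gripper_width: 0.2
gripper_force: 0.0
```

Run:
```python
from h import *
im,d=ctrl.get_image('top');cv2.imwrite('pics/top1.png',im[:,:,::-1])
```

```text
(no output)
```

View pics/top1.png

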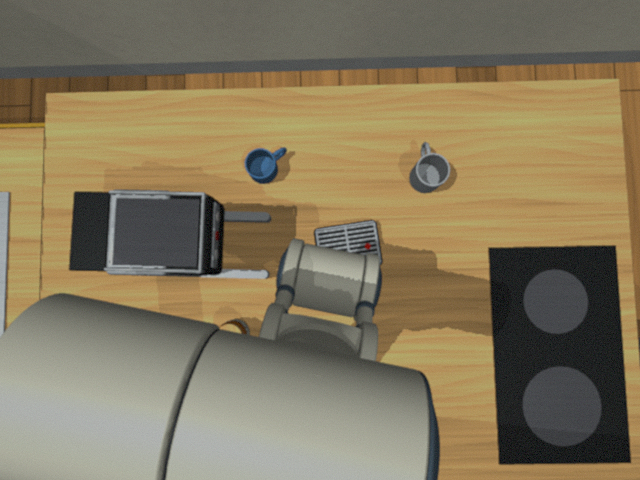

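The tray's far edge runs (315,232) to (372,222), so about 0.15 rad of turn is still left. I'll push a bit more, then back off and rise to measure.

shift_gripper --segments '{"ticks":[[0,0,0,0.01,0.04,0,0],[0,0,0,0.01,0.08,0,0],[0,0,0,0.01,0.08,0,0],[0,0,0,0.01,-0.2,0,0],[0,0,0,0.01,-0.6,-0.4,0],[0,0,0,-0.6,-1.2,-1,0],[0,0,0,-1.2,-1.2,-1.6,0],[0,0,0,-1.8,-1.2,-1.6,50],[0,0,0,-2.4,-1.2,-1.6,50],[0,0,0,-2.4,-1.2,-1.6,50]]}'

```text
t: 5.15
position: [347.1, -281.7, 175.4]
tcp_rot: [3.139, 0.002, 1.521]
wrist_force: [0.9, 0.1, -0.0]
gripper_width: 49.9
gripper_force: 0.0
```

Create m.py:
```python
from h import *
im,d=ctrl.get_image('top');cv2.imwrite('pics/topm.png',im[:,:,::-1]);P=heights('top',d)
m=max(blob(P,18,60,(272,420),(215,300)),key=lambda a:a.sum())
r,w=rect(m,34);print(m.sum(),r,cv2.boxPoints(r).round(1).tolist(),ctrl.get_state()['t'])
```

```bash
python3 m.py
```

```text
2979 ((562.3424682617188, -96.06986999511719), (109.69779968261719, 149.20448303222656), 4.7179436683654785) [[501.5, -26.200000762939453], [513.7999877929688, -174.89999389648438], [623.0999755859375, -165.89999389648438], [610.9000244140625, -17.200000762939453]] 5.2
```

View pics/topm.png

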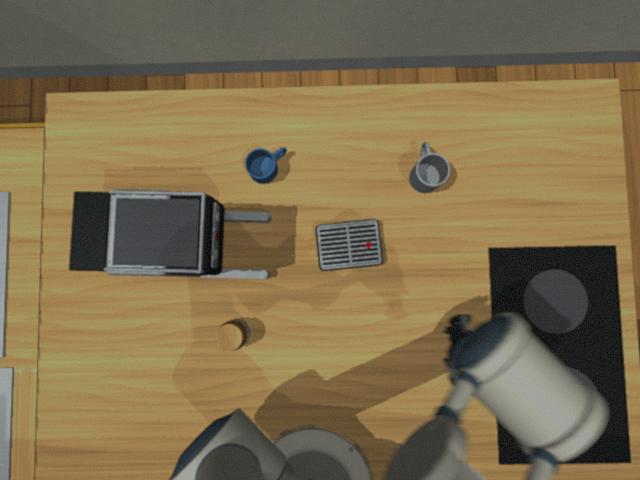

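The tray is now at world (562,-96) and 0.13 rad off. Its inner end is on the centreline and its front end is 17 mm too far in +x, so I'll nudge the front end from the other side.

```bash
python3 go.py 665 -155 120 1.523; python3 go.py 665 -155 14 1.523; python3 go.py 624 -155 14 1.523
```

```text
[ 0.004  0.005 -0.002] [146.9 310.   56.5] [ 347.8 -285.9  176.1] 5.2
[ 0.004  0.005 -0.002] [147.5 309.6 162.5] [ 347.8 -285.9  176.1] 5.2
[ 0.004  0.005 -0.002] [145.4 268.7 162.4] [ 347.8 -285.9  176.1] 5.2
```

Scaled: 284 mm is 2.84, 310 mm is 3.1.

shift_gripper --segments '{"ticks":[[0,0,0,0.5,1.03,0.2,0],[0,0,0,0.7,1.5,0.3,0],[0,0,0,1,2.1,0.4,0],[0,0,0,1.3,2.7,0.5,0],[0,0,0,1.47,3.1,0.57,0],[0,0,0,1.47,3.1,0.57,0],[0,0,0,1.47,3.1,1.1,0],[0,0,0,1.47,3.1,1.6,0],[0,0,0,1.47,3.1,1.62,0],[0,0,0,1.47,3,1.62,0],[0,0,0,1.47,2.9,1.62,0],[0,0,0,1.47,2.84,1.62,0],[0,0,0,1.46,2.79,1.62,0],[0,0,0,1.46,2.74,1.62,0],[0,0,0,1.46,2.69,1.62,0],[0,0,0,1.46,2.69,1.62,0]]}'

```text
t: 7.2
position: [622.4, -145.5, 12.3]
tcp_rot: [-3.141, -0.0, 1.523]
wrist_force: [1.1, -0.1, 0.8]
gripper_width: 0.2
gripper_force: 0.5
```

```bash
python3 go.py 623 -155 14 1.523
```

```text
[-0.001 -0.    -0.   ] [-9.5  1.1 -1.8] [ 622.4 -145.5   12.3] 7.2
```

Scaled: -100 mm is -1, 30 mm is 0.3.

shift_gripper --segments '{"ticks":[[0,0,0,0,0.2,0,0],[0,0,0,0,0.3,-0.4,0],[0,0,0,-0.4,0.3,-0.8,50],[0,0,0,-0.8,0,-1,50],[0,0,0,-1,-0.4,-1,50],[0,0,0,-1,-0.72,-1,50],[0,0,0,-1,-0.72,-1,50],[0,0,0,-1,-0.72,-1,50]]}'

```text
t: 8.2
position: [546.5, -241.9, 112.2]
tcp_rot: [-3.141, -0.0, 1.523]
wrist_force: [-0.3, -0.5, 0.2]
gripper_width: 50.2
gripper_force: 0.0
```

```bash
python3 m.py; python3 go.py 550 -215 14 1.523
```

```text
2987 ((554.985595703125, -92.99181365966797), (148.80987548828125, 109.64909362792969), 88.9553451538086) [[498.79998779296875, -166.39999389648438], [608.4000244140625, -168.39999389648438], [611.2000122070312, -19.600000381469727], [501.5, -17.600000381469727]] 8.25
[ 0. -0.  0.] [27.   1.9 98.2] [ 546.8 -241.8  112.2] 8.25
```

Scaled: 60 mm is 0.6, 10 mm is 0.1.

shift_gripper --segments '{"ticks":[[0,0,0,0.1,0.02,0.5,50],[0,0,0,0.2,0.02,0.98,50],[0,0,0,0.3,0.02,0.98,50],[0,0,0,0.45,0.02,0.98,50],[0,0,0,0.55,0.02,0.98,50],[0,0,0,0.6,0.02,0.98,50],[0,0,0,0.65,0.02,0.98,50],[0,0,0,0.7,0.02,0.98,50],[0,0,0,0.76,0.02,0.98,50],[0,0,0,0.84,0.02,0.98,50],[0,0,0,0.92,0.02,0.98,50],[0,0,0,1,0.02,0.98,50],[0,0,0,1.08,0.02,0.98,50],[0,0,0,1.16,0.02,0.98,50],[0,0,0,1.24,0.02,0.98,50],[0,0,0,1.3,0.02,0.98,50],[0,0,0,1.35,0.02,0.98,50],[0,0,0,1.35,0.02,0.98,50]]}'

```text
t: 10.5
position: [554.8, -107.1, 14.6]
tcp_rot: [3.141, 0.0, 1.523]
wrist_force: [0.2, 0.2, -0.5]
gripper_width: 49.7
gripper_force: 0.0
```

Run:
```python
from h import *
im,d=ctrl.get_image('top');cv2.imwrite('pics/top3.png',im[120:360,180:500,::-1].repeat(2,0).repeat(2,1))
```

```text
(no output)
```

View pics/top3.png

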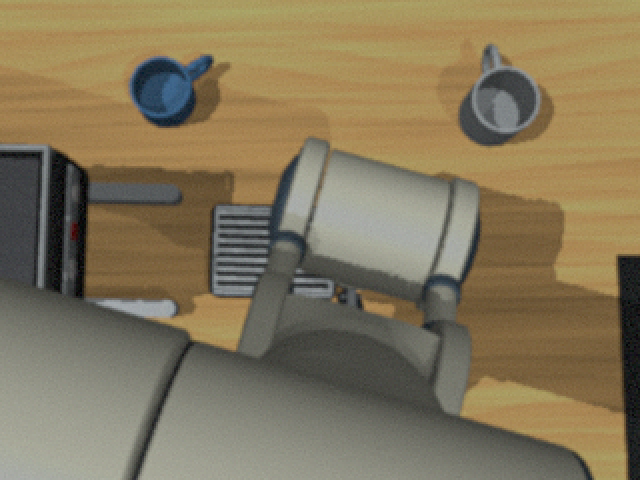

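Crop: the tray's inner end is at column 212, between rows 205 and 296. The feet's inner faces are at about 203 and 300, so it is nearly centred. I'll back off for an exact check before it enters the gap.

Scaled: -60 mm is -0.6, -40 mm is -0.4.

shift_gripper --segments '{"ticks":[[0,0,0,-0.2,0,0,50],[0,0,0,-0.6,0,-0.4,50],[0,0,0,-1.1,0,-0.9,50],[0,0,0,-1.35,0,-0.98,50],[0,0,0,-1.35,0,-0.98,50],[0,0,0,-1.35,0,-0.98,50]]}'

```text
t: 11.3
position: [547.4, -242.2, 111.7]
tcp_rot: [-3.141, -0.001, 1.522]
wrist_force: [0.6, -0.3, 0.4]
gripper_width: 50.2
gripper_force: 0.0
```

Create m2.py:
```python
from h import *
P=0;Z=[]
im=None
for i in range(5):
    im,d=ctrl.get_image('top');Z.append(d)
cv2.imwrite('pics/top4.png',im[:,:,::-1])
P=heights('top',np.median(Z,0))
feet=[];M=blob(P,20,60,(226,420),(205,300))
for m in M:
    z=34 if m.sum()>1500 else 40
    r,w=rect(m,z)
    if m.sum()<1500:
        w=w[w[:,1]<185]
    c=cv2.boxPoints(cv2.minAreaRect(w));c=c[np.argsort(c[:,1])]
    a=(c[0]+c[1])/2;b=(c[2]+c[3])/2;v=b-a
    print(m.sum(),'near end',a.round(1),'far',b.round(1),'tilt',round(float(np.arctan2(v[0],v[1])),4),'width',np.linalg.norm(c[0]-c[1]).round(1))
print(ctrl.get_state()['t'],ctrl.get_state()['position'])
```

```bash
python3 m2.py
```

```text
416 near end [630.4  87.1] far [635.4 183.8] tilt 0.052 width 22.4
2986 near end [557.9 -95.8] far [565.2  53.3] tilt 0.0491 width 109.7
360 near end [496.8  91. ] far [501.3 184.1] tilt 0.0477 width 19.8
11.55 [ 547.98962257 -241.33808198  111.79492291]
```

Angle matches the feet (0.049), but the tray sits about 3 mm towards +x. I'll trim it with a flat side push at its middle.

```bash
python3 go.py 655 -22 112 1.522; python3 go.py 655 -22 14 1.522;  python3 go.py 627 -21 14 1.522
```

```text
[-0.001 -0.     0.002] [ 2.241e+02  9.660e+01 -2.000e-01] [ 548.  -241.3  111.8] 11.55
[-0.001 -0.     0.002] [224.1  96.6  97.8] [ 548.  -241.3  111.8] 11.55
[-0.001 -0.     0.002] [223.8  68.6  97.8] [ 548.  -241.3  111.8] 11.55
```

shift_gripper --segments '{"ticks":[[0,0,0,0.5,0.22,0,0],[0,0,0,1,0.44,0,0],[0,0,0,1.5,0.66,0,0],[0,0,0,2,0.9,0,0],[0,0,0,2.24,0.97,0,0],[0,0,0,2.24,0.97,0,0],[0,0,0,2.24,0.97,0.5,0],[0,0,0,2.24,0.97,0.98,0],[0,0,0,2.24,0.97,0.98,0],[0,0,0,2.24,0.85,0.98,0],[0,0,0,2.24,0.79,0.98,0],[0,0,0,2.24,0.75,0.98,0],[0,0,0,2.24,0.72,0.98,0],[0,0,0,2.24,0.7,0.98,0],[0,0,0,2.24,0.69,0.98,0],[0,0,0,2.24,0.69,0.98,0]]}'

```text
t: 13.55
position: [628.6, -21.7, 14.6]
tcp_rot: [3.14, 0.0, 1.523]
wrist_force: [5.0, -0.5, 3.0]
gripper_width: 0.1
gripper_force: 2.2
```

shift_gripper --segments '{"ticks":[[0,0,0,0,0.2,0,0],[0,0,0,0,0.3,-0.5,0],[0,0,0,-0.5,0.2,-0.98,50],[0,0,0,-1,-0.2,-0.98,50],[0,0,0,-1.5,-0.5,-0.98,50],[0,0,0,-2,-0.69,-0.98,50],[0,0,0,-2.24,-0.72,-0.98,50],[0,0,0,-2.24,-0.72,-0.98,50],[0,0,0,-2.24,-0.72,-0.98,50]]}'

```text
t: 14.68
position: [545.0, -241.2, 112.0]
tcp_rot: [-3.141, -0.001, 1.523]
wrist_force: [0.3, 0.5, 0.4]
gripper_width: 50.0
gripper_force: 0.0
```

```bash
python3 m2.py
```

```text
414 near end [630.4  87.1] far [635.4 183.8] tilt 0.052 width 22.4
2986 near end [557.2 -95.8] far [565.   53.3] tilt 0.0521 width 109.6
360 near end [496.8  91. ] far [501.3 184.1] tilt 0.0477 width 19.8
14.925 [ 545.31670777 -241.11646614  112.2347199 ]
```

shift_gripper --segments '{"ticks":[[0,0,0,0.3,0.04,0.6,50],[0,0,0,0.6,0.04,0.98,50],[0,0,0,1,0.04,0.98,50],[0,0,0,1.2,0.04,0.98,50],[0,0,0,1.3,0.04,0.98,50],[0,0,0,1.35,0.04,0.98,50],[0,0,0,1.4,0.035,0.98,50],[0,0,0,1.45,0.03,0.98,50],[0,0,0,1.5,0.025,0.98,50],[0,0,0,1.55,0.02,0.98,50],[0,0,0,1.6,0.015,0.98,50],[0,0,0,1.66,0.015,0.98,50],[0,0,0,1.72,0.015,0.98,50],[0,0,0,1.78,0.015,0.98,50],[0,0,0,1.84,0.015,0.98,50],[0,0,0,1.9,0.015,0.98,50],[0,0,0,1.9,0.015,0.98,50]]}'

```text
t: 17.05
position: [556.0, -52.5, 14.5]
tcp_rot: [3.141, 0.0, 1.522]
wrist_force: [-0.0, -0.6, 0.0]
gripper_width: 50.0
gripper_force: 0.0
```

Run:
```python
from h import *
im,d=ctrl.get_image('top');cv2.imwrite('pics/top5.png',im[120:360,180:500,::-1].repeat(2,0).repeat(2,1))
im,d=ctrl.get_image('scene');cv2.imwrite('pics/sc5.png',im[150:390,180:500,::-1].repeat(2,0).repeat(2,1))
```

```text
(no output)
```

View pics/top5.png

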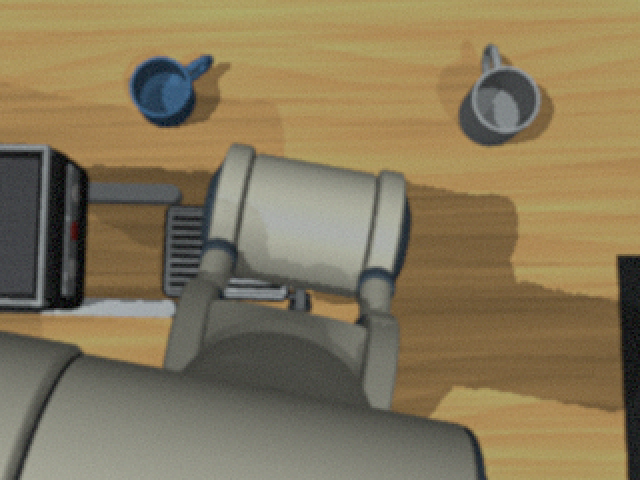

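View pics/sc5.png

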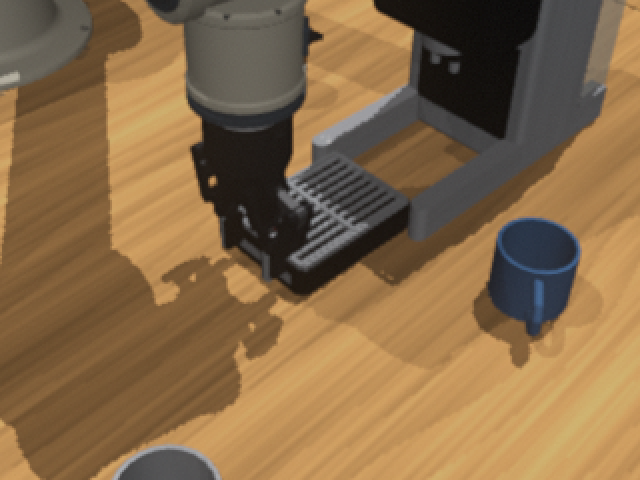

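The tray's inner end has entered between the feet. Before pushing further I'll use depth to check the arm's clearance to the brew head.

Run:
```python
from h import *
for n in('top','scene'):
    im,d=ctrl.get_image(n);P=heights(n,d);Q=P[(d>0)]
    q=Q[(Q[:,0]>450)&(Q[:,0]<680)&(Q[:,2]>70)&(Q[:,2]<380)&(Q[:,1]<100)&(Q[:,1]>-200)]
    for lo in range(70,380,40):
        k=q[(q[:,2]>=lo)&(q[:,2]<lo+40)]
        if len(k)>5: print(n,lo,len(k),'y max rel tcp',np.percentile(k[:,1],99).round()+52)
```

```text
top 70 24 y max rel tcp 13.0
top 110 92 y max rel tcp 16.0
top 190 8 y max rel tcp 15.0
top 310 7 y max rel tcp 59.0
top 350 837 y max rel tcp 82.0
scene 70 739 y max rel tcp 10.0
scene 110 707 y max rel tcp 13.0
scene 150 942 y max rel tcp 20.0
scene 190 1000 y max rel tcp 29.0
scene 230 1445 y max rel tcp 37.0
scene 270 1595 y max rel tcp 47.0
scene 310 2514 y max rel tcp 55.0
scene 350 3222 y max rel tcp 56.0
```

Scaled: 60 mm is 0.6, 53 mm is 0.53.

shift_gripper --segments '{"ticks":[[0,0,0,0.06,0,0,50],[0,0,0,0.12,0,0,50],[0,0,0,0.18,0,0,50],[0,0,0,0.25,0,0,50],[0,0,0,0.32,0,0,50],[0,0,0,0.39,0,0,50],[0,0,0,0.46,0,0,50],[0,0,0,0.53,0,0,50],[0,0,0,0.6,0,0,50],[0,0,0,0.6,0,0,50]]}'

```text
t: 18.5
position: [558.6, 8.3, 14.3]
tcp_rot: [3.142, -0.0, 1.523]
wrist_force: [-0.5, 0.1, -0.2]
gripper_width: 50.3
gripper_force: 0.0
```

shift_gripper --segments '{"ticks":[[0,0,0,0.07,0,0,50],[0,0,0,0.14,0,0,50],[0,0,0,0.21,0,0,50],[0,0,0,0.28,0,0,50],[0,0,0,0.35,0,0,50],[0,0,0,0.42,0,0,50],[0,0,0,0.48,0,0,50],[0,0,0,0.54,0,0,50],[0,0,0,0.58,0,0,50],[0,0,0,0.6,0,0,50],[0,0,0,0.6,0,0,50]]}'

```text
t: 19.88
position: [561.5, 68.0, 14.2]
tcp_rot: [-3.141, -0.0, 1.523]
wrist_force: [-0.3, -0.2, -0.4]
gripper_width: 49.8
gripper_force: 0.0
```

Scaled: 2 mm is 0.02, 8 mm is 0.08.

shift_gripper --segments '{"ticks":[[0,0,0,0.02,0,0,50],[0,0,0,0.04,0,0,50],[0,0,0,0.06,0,0,50],[0,0,0,0.08,0,0,50]]}'

```text
t: 20.38
position: [561.8, 75.8, 14.2]
tcp_rot: [-3.141, -0.0, 1.523]
wrist_force: [0.5, -3.4, -0.7]
gripper_width: 50.0
gripper_force: 1.5
```

shift_gripper --segments '{"ticks":[[0,0,0,0.01,0,0,50],[0,0,0,0.02,0,0,50]]}'

```text
t: 20.62
position: [561.9, 77.7, 14.2]
tcp_rot: [-3.141, -0.0, 1.523]
wrist_force: [0.2, -2.5, -1.4]
gripper_width: 50.2
gripper_force: 1.3
```

shift_gripper --segments '{"ticks":[[0,0,0,0.01,0,0,50],[0,0,0,0.02,0,0,50]]}'

```text
t: 20.88
position: [562.2, 79.3, 14.3]
tcp_rot: [3.141, 0.001, 1.523]
wrist_force: [1.1, -14.3, -2.0]
gripper_width: 50.0
gripper_force: 6.8
```

Force is rising (14 N) about where home should be. One more small step to confirm contact with the stop.

Scaled: 0.7 mm is 0.007.

shift_gripper --segments '{"ticks":[[0,0,0,0.007,0,0,50],[0,0,0,0.007,0,0,50]]}'

```text
t: 21.12
position: [562.4, 79.3, 14.3]
tcp_rot: [3.141, 0.001, 1.523]
wrist_force: [0.7, -14.9, -2.3]
gripper_width: 49.8
gripper_force: 7.4
```

shift_gripper --segments '{"ticks":[[0,0,0,0.007,0,0,50],[0,0,0,0.007,0,0,50]]}'

```text
t: 21.38
position: [562.5, 79.4, 14.3]
tcp_rot: [3.141, 0.002, 1.524]
wrist_force: [1.3, -22.5, -2.2]
gripper_width: 49.8
gripper_force: 11.1
```

shift_gripper --segments '{"ticks":[[0,0,0,-0.15,0,0,50],[0,0,0,-0.4,0,0,50],[0,0,0,-0.8,0,-0.4,50],[0,0,0,-1.4,0,-1,50],[0,0,0,-2,0,-1.2,50],[0,0,0,-2.6,0,-1.2,50],[0,0,0,-2.6,0,-1.2,50],[0,0,0,-2.6,0,-1.2,50]]}'

```text
t: 22.38
position: [549.4, -179.6, 134.3]
tcp_rot: [3.141, -0.0, 1.521]
wrist_force: [0.2, 0.7, -0.5]
gripper_width: 50.2
gripper_force: 0.0
```

Run:
```python
from h import *
im,d=ctrl.get_image('top');cv2.imwrite('pics/top6.png',cv2.resize(im[190:300,200:320,::-1],None,fx=5,fy=5))
P=heights('top',d)
for z,v,c in((40,(204,228),(232,262)),(34,(228,262),(232,262)),(40,(262,284),(232,262))):pass
m=(P[...,2]>18)&(P[...,2]<60);m[:,:232]=0;m[:,300:]=0;m[:200]=0;m[290:]=0
for v in range(206,284,4):
    u=np.where(m[v])[0]
    if len(u): print(v,u.max(),cast('top',[u.max()+.5,v],36).round(1))
im,d=ctrl.get_image('scene');cv2.imwrite('pics/sc6.png',cv2.resize(im[150:310,280:480,::-1],None,fx=3.7,fy=3.7))
```

```text
214 268 [[636.9  88.9]]
218 270 [[627.4  84.3]]
222 266 [[618.2  93.8]]
226 269 [[608.6  86.9]]
230 270 [[599.1  84.6]]
234 269 [[589.8  87. ]]
238 269 [[580.4  87.1]]
242 269 [[571.   87.2]]
246 269 [[561.7  87.3]]
250 269 [[552.3  87.4]]
254 269 [[543.   87.5]]
258 268 [[533.7  90. ]]
262 268 [[524.4  90.1]]
266 267 [[515.2  92.5]]
270 265 [[506.   97.2]]
274 268 [[496.6  90.3]]
278 264 [[487.5  99.7]]
```

View pics/top6.png

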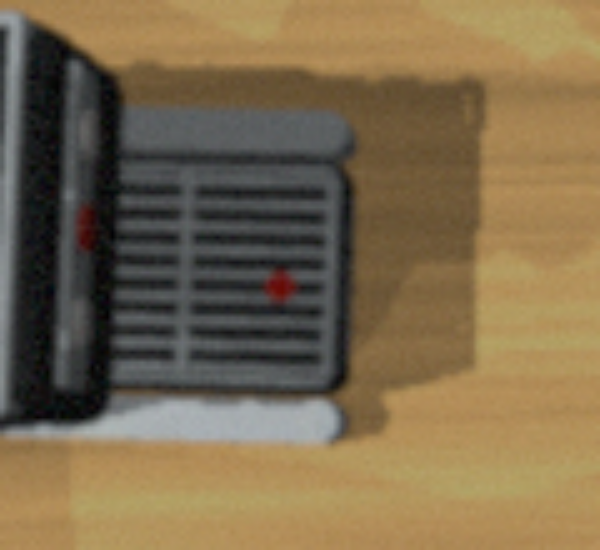

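View pics/sc6.png

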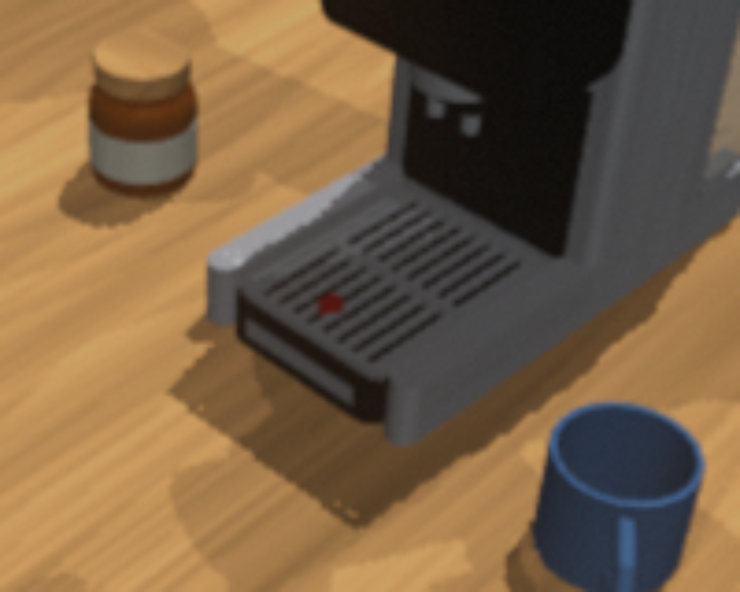

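The tray lies between the feet with its front edge at crop column 350, level with the tips at 352 and 342 on the tilted tip line. It is flat, and the cup and jar haven't moved. Handing in.

```bash
python3 -c "
from bench import ctrl
print(ctrl.close_job())"
```

```text
the job is handed in; nothing more can be done
None
```

The drip tray is fully home between the machine's feet: the push stalled against the stop, and in the last picture its front is level with the foot tips. The robot was clear when I handed the job in at about 22 s; no verdict came back.

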